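# Index the shaft-rest arm one hole

## Robot

A 6-joint arm with a two-finger parallel gripper is mounted at the origin on a cart in front of the work surface, level with it; the furniture and walls round the work are solid. World frame = base frame: x ahead of the robot, y to its left, z up, the work surface at z = 0. Lengths are in m, angles in degrees, forces in N, time in s.
With the tool pointing down it reaches from about 0.25 to 0.725 m from the base axis. Payload 9.7 kg.
Tool frame: the origin (TCP) lies at the very end of the fingers, on their centre line; the grasp point (between the pads) lies 19 mm behind it; z points along the fingers, y is the direction in which the jaws open and shut (so a half turn about z gives the same grasp; the last joint's range is limited). The gripper opens to 85 mm and grips with 20 to 120 N. Pads are 22 mm wide; open, the fingers measure 114 mm over their backs; the gripper's body (76 mm by 85 mm) begins 54 mm behind the grasp point. The pads swing forward as they close: fully open they stand 13 mm farther back than shut.
Start: joints at [69.844, 4.979, 10.078, 95.1, 0, 90], TCP at [0.19, 0.516, 0.231] pointing down, gripper open.
Joint ranges: [-179.16, 179.16], [-48.56, 103.87], [-65.8, 70.77], [-126.05, 130.52], [-82.76, 87.17], [-180, 180]. Speed limits (degrees/s): [127.2, 127.2, 147.25, 180, 180, 180].

## Interface

Orientations are given as [roll, pitch, yaw] about the fixed x, y, z axes, in that order (R = Rz(yaw) Ry(pitch) Rx(roll)).
In Python, from workcell import bot gives the robot as it stands.
- The arm moves only by the shell command python3 -m pendant 'ROWS' [FORCE]. ROWS is JSON, a list that holds one entry, the list of rows, each a list of 7 numbers: the shift along the tool's x, y, z in cm, then the turn, a rotation vector about the tool's x, y, z in rad, then the opening in per cent of the stroke, from 0 (shut) to 100 (fully open). In form: [[[dx, dy, dz, ax, ay, az, gripper], ...]]. A call has 1 to 5 rows; each row shifts and turns the pose as measured when the row begins, along the tool's axes as they then stand; what a row does not reach is not made up. A row lasts 1/12 s, in which the tool goes at most 41.7 mm and 7.16 degrees, less where a joint would pass 70% of its speed; a pose out of reach is approached as far as the arm can. A call with a gripper value outside its range is refused whole. The fingers move at their own pace and stop on an object; FORCE is the grip in N (left out, the last holds). Time passes only in rows, so rows that do not move let the fingers close. It gives the time, the measured TCP pose, the force and the opening at its end, in the units of the state.
- bot.get_obs(): the state, without advancing time (a new reading comes with each control period).
- bot.camera(name): name is "scene" or "top" or "wrist"; returns the picture (480x640x3 uint8, red, green, blue); there is no depth.
- bot.get_calibration(name): a dict with "intrinsics" (3x3 intrinsics, pixels), "pose" (4x4, takes a point from camera to world coordinates); the wrist camera has in their place "T_tool_cam" (4x4, takes a point from camera to tool coordinates, whose origin is the TCP and whose axes are the flange's). Camera axes: x right, y down, z forward; pixel columns grow to the right and rows downward; lengths in m; the calibration is good to about 2 mm. A picture is of the moment at which its call begins: read the wrist's pose just before it. get_calibration takes no time and is no camera call.
- bot.job_done(): hands the job in, once; it reports no verdict.
Trained networks look in the newest picture that a camera, given by its name, has taken for a name from the list of things; names that differ only in an ending like _2 or _b are one class to them, and where a whole thing is asked for, a point or a joint stands for the part that bears it (a point fixed in the world has none). Each returns a list of dicts, best first, with "confidence" (0 to 1); they miss things now and then, are a little off and sometimes report something else, mostly with a low value. They report only what shows in the picture. A call takes as long as a camera call.
- bot.masks_of(camera, thing): "pixels" (480x640 bool, what is visible of it) and "extent" ([left, top, right, bottom] in pixels, round what is visible of it).
- bot.mark_of(camera, thing): "uv" ([column, row] in pixels: a listed point, or the origin of a listed thing).
The state is a dict: "time": time; "q": joint angles; "qd": joint speeds; "joint_efforts": joint torques, N m; "ee_pos": TCP position; "tcp_rot": TCP orientation; "wrist_force": force on the tool from outside, world axes, zero at the start; "torque": the same for the moment, N m; "opening": finger opening in m.
Only numpy, scipy, OpenCV 4.12 (cv2) and the standard library are available. Lean on these libraries where they do the work, as an engineer would, in place of code of your own. Each camera call takes 0.05 s, during which the arm holds its last target. There are 200 camera calls.

## Task

Hook a fingertip under the pull ring of the indexing arm and lift it to draw the spring pin, swing the arm one hole towards the green button, and let the ring go so that the pin drops fully home in that hole. Hook the ring, do not pinch it, do not take the arm to the red button, and leave the loose things on the bench where they are.

Things in the scene. Friction and masses are not known exactly. Their poses are not given: they have to be found in the camera images.
- index_base: Grey fan-shaped plate, 18 mm thick, radius 200 mm, fixed to the bench. Origin on the vertical pivot axis at bench height. Its -x axis is the middle of the fan, which spreads 48 degrees to either side. Five holes, 15.5 mm wide, lie 140 mm from the pivot at 0, +-18, +-36 degrees from the middle. The aluminium arm starts in the middle hole; it is 34 mm wide, top at 30 mm, its V rest up to 60 mm.
- swing_bar (a joint): Angle of the arm about the pivot, rad; 0 at the middle hole (start), counter-clockwise from above positive, holes at 0, +-0.314, +-0.628, stops at +-0.72. The 12 mm pin has about +-0.013 of play in a hole. With the pin drawn the arm turns against light friction (about 1 N at the ring) and stays where it is left.
- pull_pin (a joint): Height of pin and ring above fully home, m: 0 home, 0.022 upper stop. A spring pushes it down: about 5 N to start lifting, 9 N at 0.016. The pin stands 14 mm deep, so above 0.014 it clears the plate (0.016 to 0.019 is good to swing at). Let go between holes it rides on the plate at 0.014 and drops when the arm comes over a hole.
- hook_point (a point): Centre of the ring's top bar (9 mm thick, across the arm): 104 mm above the bench at home, 106 mm from the pivot. The ring stands on the plunger, leaning 40 degrees back to the pivot; its mouth, 51 mm wide and 43 mm high, looks up and outward. A fingertip tilted 25 to 45 degrees, pointing down and inward along the arm, goes in under the bar. x: along the arm to the pivot, y across, z up.
- bar_pointer (a point): Point just past the red pointer at the arm's outer end, 182 mm from the pivot axis, 20 mm above the bench; it is over a button when the arm is at that button's hole.
- green_button: Green button, 15 mm across, 5 mm high, fixed on top of the plate 182 mm from the pivot axis, beyond one of the two holes next to the middle one: the hole to swing to. Origin under its centre.
- red_button: Red button of the same size beyond the hole on the other side: not to be used.
- pull_ring: The whole steel pull ring with its legs and cap (with the pin about 100 g). Origin at the middle of its lower bar, on the pin's axis, 64 mm above the bench when home and 140 mm from the pivot. Its z axis leads up the leaning ring to the top bar, 52.5 mm away.
- ring_cap: Orange plastic cap, 12 x 44 x 6 mm, on the far side of the ring's top bar; its highest edge is 115 mm above the bench when home. Origin as pull_ring.
- ring_leg_left: Upright leg of the ring on its +y side, 9 mm thick, 30 mm from the ring's middle. Origin as pull_ring.
- ring_leg_right: Upright leg on the -y side, likewise.
- glue_blue: Small blue glue bottle, 27 x 27 x 60 mm, loose bystander. Origin under its centre.
- glue_white: Small white glue bottle, 27 x 27 x 55 mm, loose bystander. Origin under its centre.
- angle_box: Dark grey digital angle box, 46 x 66 x 27 mm, loose bystander. Origin under its centre.
- battery_a: Green battery, 15 x 50 x 15 mm, lying, loose bystander. Origin under its centre.
- screwdriver_1: Green-handled screwdriver, 28 x 188 x 26 mm, loose bystander. Origin under its centre.
- ball_pen: Black pen, 12 x 145 x 9 mm, loose bystander. Origin under its centre.

How it is judged (in metres and radians):
On the way:
1. the pin is drawn out of its hole (12 mm or more) by the fingers on the ring (value of joint pull_pin above 0.012 m and contact force between the fingers and pull_ring above 1 N), for 0.1 s.
At the end, for the whole second after the job is handed in: The arm's pointer is within 8 mm of the green button, the pin is fully home in that hole (within 2 mm) and the arm is at rest (horizontal distance between bar_pointer and green_button below 0.008 m and value of joint pull_pin below 0.002 m and velocity of joint swing_bar between -0.05 and 0.05 rad/s); the robot touches nothing.
It fails at once if the ring is pinched: while the pin is raised more than 4 mm the fingers bear with more than 2 N on the cap above the bar, with more than 2 N on both legs at once, or with more than 12 N on one leg (value of joint pull_pin above 0.004 m and (contact force between the fingers and ring_cap above 2 N or (contact force between the fingers and ring_leg_left above 2 N and contact force between the fingers and ring_leg_right above 2 N) or contact force between the fingers and ring_leg_left above 12 N or contact force between the fingers and ring_leg_right above 12 N)).
It fails at once if the arm is taken to the red button (horizontal distance between bar_pointer and red_button below 0.02 m).
It fails at once if a loose thing is moved more than 30 mm (distance of any of glue_blue, glue_white, angle_box, battery_a, screwdriver_1, ball_pen from where it was at the start of the episode above 0.03 m).
It also fails if it takes over 40 s, if anything falls off the work surface, if the arm or the gripper's body presses on something with over 40 N, if the wrist force passes 120 N, or if a joint passes its speed limit or range.

## Working session

There is one attempt and no reset: what is moved stays moved. The work goes in short steps, Python scripts to look and compute and a shell command to move; the robot and the scene stay as the last step left them, time stands still between calls to the robot, and variables do not carry over. Pictures are saved under pics/ and viewed, about 8 in all and at most 12, crops included, and the job is handed in when it is done.

```bash
mkdir -p pics; ls
cat > h.py <<'E'
import numpy as np, cv2
from scipy.spatial.transform import Rotation as R
from workcell import bot
def cal(c,obs=None):
    k=bot.get_calibration(c); K=np.array(k["intrinsics"])
    if "pose" in k: return K,np.array(k["pose"])
    o=obs or bot.get_obs(); T=np.eye(4); T[:3,:3]=R.from_euler('xyz',o["tcp_rot"],degrees=True).as_matrix(); T[:3,3]=o["ee_pos"]
    return K,T@np.array(k["T_tool_cam"])
def ray(KT,uv):
    K,T=KT; d=T[:3,:3]@np.linalg.solve(K,[uv[0],uv[1],1.]); return T[:3,3],d/np.linalg.norm(d)
def atz(KT,uv,z):
    p,d=ray(KT,uv); return p+d*(z-p[2])/d[2]
def tri(rs):
    A=0;b=0
    for p,d in rs:
        M=np.eye(3)-np.outer(d,d); A=A+M; b=b+M@p
    x=np.linalg.solve(A,b); return x,[np.linalg.norm((np.eye(3)-np.outer(d,d))@(x-p)) for p,d in rs]
def proj(KT,x):
    K,T=KT; c=K@(T[:3,:3].T@(np.array(x)-T[:3,3])); return c[:2]/c[2]
def pic(c,f,crop=None,s=1):
    o=bot.get_obs(); im=bot.camera(c)
    if f:
        v=im if crop is None else im[crop[1]:crop[3],crop[0]:crop[2]]
        cv2.imwrite("pics/"+f,cv2.resize(v,None,fx=s,fy=s)[:,:,::-1])
    return cal(c,o)
E
python3 - <<'E'
from h import *
print(bot.get_obs())
C={c:pic(c,c+"0.png") for c in("scene","top","wrist")}
H=dict(index_base=0,hook_point=.104,bar_pointer=.02,green_button=.018,red_button=.018,pull_ring=.064,glue_blue=0,glue_white=0,angle_box=0,battery_a=0,screwdriver_1=0,ball_pen=0)
for n,z in H.items():
    rs=[]
    for c in C:
        m=bot.mark_of(c,n)
        if m:
            print(n,c,np.round(m[0]["uv"]),round(m[0]["confidence"],2),np.round(atz(C[c],m[0]["uv"],z),3))
            if m[0]["confidence"]>.4: rs.append(ray(C[c],m[0]["uv"]))
    if len(rs)>1:
        x,e=tri(rs); print("   TRI",np.round(x,4),np.round(e,4))
print(bot.get_obs()["time"])
E
```

```text
pics
{'time': 0.0, 'q': array([ 6.98449452e+01,  5.01019942e+00,  1.00327109e+01,  9.50994071e+01,
       -1.07130164e-03,  8.99998044e+01]), 'qd': array([ 0.03506805,  0.03356731, -0.00894504, -0.02800511, -0.05496528,
       -0.03498657]), 'joint_efforts': array([ 3.58359648e-03, -5.20388818e+01,  4.64802074e+01,  1.65407202e-02,
        6.48153446e-05, -1.30396845e-06]), 'ee_pos': array([0.18943136, 0.51609286, 0.2305761 ]), 'tcp_rot': array([-1.79923104e+02,  1.07103814e-03,  1.59845142e+02]), 'wrist_force': array([-0.07709174,  0.37375672, -0.41857167]), 'torque': array([-0.02525602,  0.05468917,  0.0343119 ]), 'opening': 0.08520168251210813}
index_base scene [355. 262.] 0.65 [ 0.539 -0.171  0.   ]
index_base top [376. 216.] 0.83 [ 0.6   -0.314  0.   ]
   TRI [ 0.5145 -0.276   0.1282] [0.0518 0.0518]
hook_point scene [370. 248.] 0.78 [ 0.524 -0.238  0.104]
hook_point top [357. 235.] 0.8 [ 0.517 -0.245  0.104]
   TRI [ 0.5163 -0.2444  0.113 ] [0.0012 0.0012]
bar_pointer scene [338. 277.] 0.95 [ 0.465 -0.203  0.02 ]
bar_pointer top [336. 261.] 0.85 [ 0.458 -0.19   0.02 ]
   TRI [ 
[... 732 characters left out ...]
0.154  0.   ]
   TRI [ 0.6325 -0.1538  0.0051] [0.0008 0.0008]
angle_box scene [412. 327.] 0.61 [ 0.518 -0.391  0.   ]
angle_box top [354. 248.] 0.68 [ 0.502 -0.247  0.   ]
   TRI [ 0.5756 -0.2893 -0.1694] [0.0469 0.0469]
battery_a scene [306. 307.] 0.55 [ 0.368 -0.219  0.   ]
battery_a top [348. 294.] 0.53 [ 0.365 -0.227  0.   ]
   TRI [ 0.3637 -0.2266  0.0109] [0.0004 0.0004]
screwdriver_1 scene [240. 201.] 0.54 [0.423 0.207 0.   ]
screwdriver_1 top [203. 277.] 0.55 [0.412 0.198 0.   ]
   TRI [0.4138 0.1943 0.0108] [0.0038 0.0038]
ball_pen scene [357. 264.] 0.61 [ 0.538 -0.181 -0.   ]
ball_pen top [363. 321.] 0.67 [ 0.286 -0.271  0.   ]
   TRI [ 0.3419 -0.2936  0.2004] [0.0795 0.0795]
1.95
```

Run:
```python
import cv2
a=cv2.imread("pics/scene0.png")[190:370,230:470]; b=cv2.imread("pics/top0.png")[170:350,280:480]
a=cv2.resize(a,None,fx=3.3,fy=3.3,interpolation=3); b=cv2.resize(b,None,fx=3.3,fy=3.3,interpolation=3)
cv2.imwrite("pics/s1.png",a); cv2.imwrite("pics/t1.png",b); print(a.shape,b.shape)
```

```text
(594, 792, 3) (594, 660, 3)
```

View pics/s1.png

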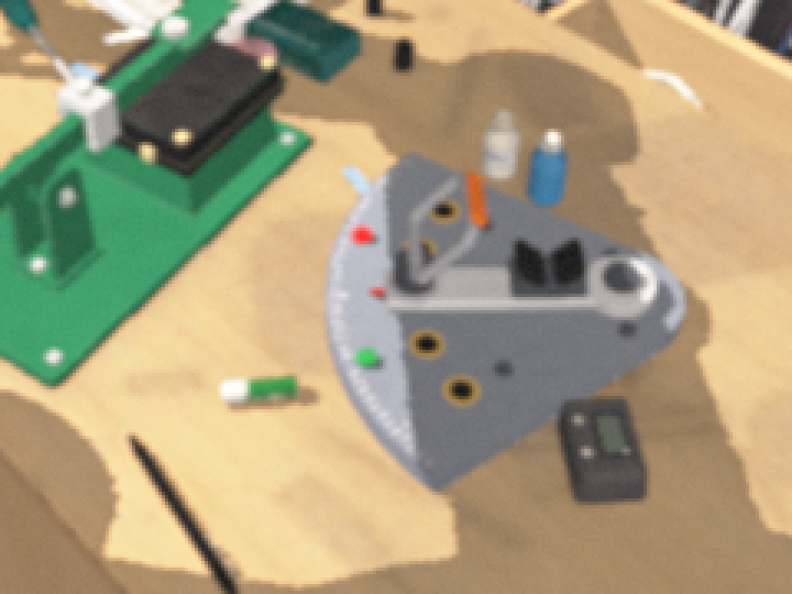

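View pics/t1.png

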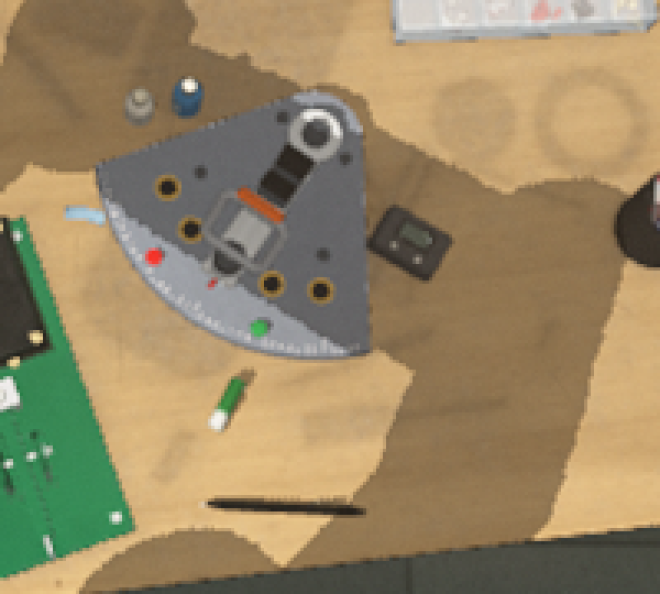

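```bash
cat >> h.py <<'E'
def frame(az,t):
    """inward azimuth az, tilt t (deg)"""
    i=np.array([np.cos(np.radians(az)),np.sin(np.radians(az)),0]); u=np.array([0,0,1.]); t=np.radians(t)
    z=i*np.sin(t)-u*np.cos(t); x=-i*np.cos(t)-u*np.sin(t)
    return np.c_[x,np.cross(z,x),z]
def hookpose(piv,az,t,r=.106,h=.104,depth=.018,clear=.006):
    M=frame(az,t); i=np.array([np.cos(np.radians(az)),np.sin(np.radians(az)),0])
    bar=np.array([piv[0],piv[1],h])-r*i
    return bar+M[:,0]*(.0155+clear)+M[:,2]*depth, M
def rows(p1,M1,n,p0=None,M0=None):
    if p0 is None:
        o=bot.get_obs(); p0=o["ee_pos"]; M0=R.from_euler('xyz',o["tcp_rot"],degrees=True).as_matrix()
    rv=R.from_matrix(M0.T@M1).as_rotvec()
    for k in range(n):
        Mk=M0@R.from_rotvec(rv*k/n).as_matrix()
        print(np.round(np.r_[Mk.T@(p1-p0)/n*100,rv/n],3).tolist())
E
python3 - <<'E'
from h import *
S,T=cal("scene"),cal("top")
for n,a,b in(("green",(341.5,298.2),(358.8,269.1)),("red",(339.7,261.2),(326.7,247.9))):
    x,e=tri([ray(S,a),ray(T,b)]); print(n,np.round(x,4),np.round(e,4),np.round(atz(S,a,.021),4),np.round(atz(T,b,.022),4))
print("piv top",atz(T,(375.8,210.3),.035), "scene",atz(S,(230+622/3.3,190+272/3.3),.04))
print(np.round(bot.get_calibration("wrist")["T_tool_cam"],3).tolist())
g=atz(T,(358.8,269.1),.022)[:2];r=atz(T,(326.7,247.9),.022)[:2];h=np.array([.517,-.244])
m=(g+r)/2; d=g-r; print("gap",np.linalg.norm(d)*1000,"expect",2*182*np.sin(np.radians(18)))
i=np.array([-d[1],d[0]])/np.linalg.norm(d); piv=m+i*.182*np.cos(np.radians(18)); print("piv",piv,"az",np.degrees(np.arctan2(i[1],i[0])), "hook pred",piv-.106*i)
E
```

```text
green [ 0.4352 -0.2578  0.0212] [0.0004 0.0004] [ 0.4357 -0.2578  0.021 ] [ 0.4347 -0.2576  0.022 ]
red [ 0.4982 -0.1649  0.0203] [0.0007 0.0007] [ 0.4985 -0.1656  0.021 ] [ 0.4972 -0.1645  0.022 ]
piv top [ 0.60832399 -0.30927209  0.035     ] scene [ 0.60787942 -0.31019674  0.04      ]
[[0.0, -0.965, -0.263, 0.067], [1.0, 0.0, 0.001, 0.001], [-0.001, -0.263, 0.965, -0.142], [0.0, 0.0, 0.0, 1.0]]
gap 112.06728721094196 expect 112.48218595248085
piv [ 0.60966027 -0.30748178] az -33.862451936881286 hook pred [ 0.52164024 -0.24841846]
```

Run:
```python
from h import *
p,M=hookpose((.609,-.308),-34,42,depth=-.12,clear=.006); print(p)
p=p+[0,0,.03]
o=bot.get_obs();rows(p,M,25)
```

```text
[ 0.44130785 -0.19489021  0.17879107]
[-1.926, -2.324, 0.09, 0.004, -0.029, 0.009]
[-1.944, -2.305, 0.155, 0.004, -0.029, 0.009]
[-1.959, -2.287, 0.22, 0.004, -0.029, 0.009]
[-1.973, -2.268, 0.285, 0.004, -0.029, 0.009]
[-1.984, -2.248, 0.351, 0.004, -0.029, 0.009]
[-1.994, -2.229, 0.417, 0.004, -0.029, 0.009]
[-2.001, -2.208, 0.483, 0.004, -0.029, 0.009]
[-2.006, -2.188, 0.549, 0.004, -0.029, 0.009]
[-2.01, -2.168, 0.616, 0.004, -0.029, 0.009]
[-2.011, -2.147, 0.682, 0.004, -0.029, 0.009]
[-2.009, -2.126, 0.748, 0.004, -0.029, 0.009]
[-2.006, -2.104, 0.814, 0.004, -0.029, 0.009]
[-2.001, -2.083, 0.88, 0.004, -0.029, 0.009]
[-1.993, -2.061, 0.946, 0.004, -0.029, 0.009]
[-1.984, -2.039, 1.011, 0.004, -0.029, 0.009]
[-1.972, -2.017, 1.076, 0.004, -0.029, 0.009]
[-1.958, -1.995, 1.14, 0.004, -0.029, 0.009]
[-1.942, -1.973, 1.204, 0.004, -0.029, 0.009]
[-1.924, -1.951, 1.267, 0.004, -0.029, 0.009]
[-1.904, -1.929, 1.33, 0.004, -0.029, 0.009]
[-1.882, -1.906, 1.392, 0.004, -0.029, 0.009]
[-1.858, -1.884, 1.454, 0.004, -0.029, 0.009]
[-1.832, -1.862, 1.514, 0.004, -0.029, 0.009]
[-1.804, -1.84, 1.574, 0.004, -0.029, 0.009]
[-1.774, -1.817, 1.632, 0.004, -0.029, 0.009]
```

```bash
python3 -m pendant '[[[-1.9,-2.3,-1.5,0,-0.03,0.01,0],[-1.9,-2.3,-1.5,0,-0.03,0.01,0],[-2,-2.3,-1.5,0,-0.03,0.01,0],[-2,-2.3,-1,0,-0.03,0.01,0],[-2,-2.3,0,0,-0.03,0.01,0]]]' 30
python3 -m pendant '[[[-2,-2.3,0.4,0,-0.03,0.01,0],[-2,-2.3,0.4,0,-0.03,0.01,0],[-2,-2.3,0.5,0,-0.03,0.01,0],[-2,-2.3,0.5,0,-0.03,0.01,0],[-2,-2.3,0.6,0,-0.03,0.01,0]]]'
python3 -m pendant '[[[-2,-2.2,0.7,0,-0.03,0.01,0],[-2,-2.2,0.7,0,-0.03,0.01,0],[-2,-2.2,0.8,0,-0.03,0.01,0],[-2,-2.2,0.8,0,-0.03,0.01,0],[-2,-2.1,0.9,0,-0.03,0.01,0]]]'
python3 - <<'E'
from h import *
p,M=hookpose((.609,-.308),-34,42,depth=-.12,clear=.006)
rows(p,M,15); print(bot.get_obs())
E
```

```text
time: 2.37
ee_pos: [0.2373, 0.3723, 0.2908]
tcp_rot: [-179.9, 8.9, 157.1]
wrist_force: [1.3, 0.6, 1.4]
opening: 0.0257
time: 2.78
ee_pos: [0.2857, 0.2189, 0.2907]
tcp_rot: [179.2, 18.0, 154.0]
wrist_force: [0.6, -0.7, 0.5]
opening: -0.0001
time: 3.2
ee_pos: [0.3326, 0.0663, 0.2898]
tcp_rot: [177.8, 27.0, 150.7]
wrist_force: [0.3, -0.1, -0.3]
opening: -0.0001
[-0.987, -1.212, 1.289, 0.006, -0.017, 0.004]
[-0.969, -1.201, 1.313, 0.006, -0.017, 0.004]
[-0.951, -1.19, 1.336, 0.006, -0.017, 0.004]
[-0.932, -1.178, 1.359, 0.006, -0.017, 0.004]
[-0.913, -1.167, 1.382, 0.006, -0.017, 0.004]
[-0.894, -1.155, 1.404, 0.006, -0.017, 0.004]
[-0.874, -1.143, 1.426, 0.006, -0.017, 0.004]
[-0.853, -1.132, 1.448, 0.006, -0.017, 0.004]
[-0.832, -1.12, 1.469, 0.006, -0.017, 0.004]
[-0.811, -1.109, 1.489, 0.006, -0.017, 0.004]
[-0.789, -1.097, 1.509, 0.006, -0.017, 0.004]
[-0.767, -1.085, 1.529, 0.006, -0.017, 0.004]
[-0.745, -1.073, 1.548, 0.006, -0.017, 0.004]
[-0.722, -1.062, 1.567, 0.006, -0.017, 0.004]
[-0.699, -1.05, 1.586, 0.006, -0.017, 0.004]
{'time': 3.2, 'q': array([ 29.28398241, -40.78718994, -21.72936369,  92.25302949,
       -21.58681223,  54.88188817]), 'qd': array([-64.68477057, -34.38864837, -24.29784183, -27.82738708,
        -1.1410688 , -64.62298558]), 'joint_efforts': array([ 9.55080181, -0.32358751, 48.1994319 , -1.21944979, -1.17315553,
        2.05341116]), 'ee_pos': array([0.33255959, 0.06628393, 0.28976512]), 'tcp_rot': array([177.82051939,  27.02653844, 150.65225873]), 'wrist_force': array([ 0.25610185, -0.10013863, -0.30214198]), 'torque': array([0.21396618, 0.3282718 , 0.03435496]), 'opening': -0.00014954642807948638}
```

```bash
python3 -m pendant '[[[-1.2,-1.2,1.5,0,0,0,0],[-1.2,-1.2,1.5,0,0,0,0],[-1.2,-1.2,1.5,0,0,0,0],[-1.2,-1.2,1.5,0,0,0,0]]]'
python3 - <<'E'
from h import *
print(bot.get_obs()["q"])
p,M=hookpose((.609,-.308),-34,42,depth=-.12,clear=.006)
rows(p,M,10)
E
```

```text
time: 3.53
ee_pos: [0.3723, -0.0136, 0.2593]
tcp_rot: [177.4, 27.6, 150.5]
wrist_force: [0.6, 0.0, 0.1]
opening: 0.0002
[  9.10682789 -43.87354064 -27.50265079  82.6333319  -14.70405709
  34.88970041]
[-0.951, -1.3, 1.348, 0.009, -0.025, 0.006]
[-0.924, -1.282, 1.383, 0.009, -0.025, 0.006]
[-0.896, -1.264, 1.418, 0.009, -0.025, 0.006]
[-0.867, -1.246, 1.451, 0.009, -0.025, 0.006]
[-0.837, -1.228, 1.484, 0.009, -0.025, 0.006]
[-0.807, -1.21, 1.515, 0.009, -0.025, 0.006]
[-0.775, -1.191, 1.546, 0.009, -0.025, 0.006]
[-0.743, -1.173, 1.576, 0.009, -0.025, 0.006]
[-0.709, -1.154, 1.605, 0.009, -0.025, 0.006]
[-0.675, -1.136, 1.632, 0.009, -0.025, 0.006]
```

```bash
python3 -m pendant '[[[-1.4,-1.7,1.6,0,0,0,0],[-1.4,-1.7,1.6,0,0,0,0],[-1.4,-1.7,1.6,0,0,0,0],[-1.4,-1.7,1.6,0.02,0,0.02,0]]]'
python3 - <<'E'
from h import *
print(bot.get_obs()["q"])
p,M=hookpose((.609,-.308),-34,38,depth=-.12,clear=.006)
rows(p,M,6)
E
```

```text
time: 3.87
ee_pos: [0.411, -0.1151, 0.2263]
tcp_rot: [177.8, 27.9, 149.2]
wrist_force: [0.5, 0.1, 0.4]
opening: -0.0003
[-10.92310242 -40.61325098 -30.39619254  73.10248355  -7.08127977
  17.66850972]
[-0.747, -0.932, 1.132, 0.011, -0.03, 0.007]
[-0.72, -0.914, 1.165, 0.011, -0.03, 0.007]
[-0.691, -0.895, 1.196, 0.011, -0.03, 0.007]
[-0.662, -0.876, 1.226, 0.011, -0.03, 0.007]
[-0.631, -0.858, 1.255, 0.011, -0.03, 0.007]
[-0.6, -0.839, 1.283, 0.011, -0.03, 0.007]
```

```bash
python3 -m pendant '[[[-0.8,-1,1.2,0.01,-0.03,0.01,0],[-0.8,-1,1.2,0.01,-0.03,0.01,0],[-0.8,-1,1.2,0.01,-0.03,0.01,0],[-0.7,-1,1.2,0.01,-0.03,0.01,0],[-0.7,-0.9,1.3,0.01,-0.03,0.01,0]]]'
python3 -m pendant '[[[0,0,0,0,0,0,0]]]'
python3 - <<'E'
from h import *
print(bot.get_obs()["q"])
p,M=hookpose((.609,-.308),-34,38,depth=-.10,clear=.006)
rows(p,M,4)
C={c:pic(c,c+"2.png") for c in("scene","top","wrist")}
for n in("hook_point","pull_ring","ring_cap","bar_pointer","green_button","red_button","index_base"):
    rs=[]
    for c in C:
        m=bot.mark_of(c,n)
        if m:
            print(n,c,np.round(m[0]["uv"],1),round(m[0]["confidence"],2))
            if m[0]["confidence"]>.5: rs.append(ray(C[c],m[0]["uv"]))
    if len(rs)>1:
        x,e=tri(rs); print("   TRI",np.round(x,4),np.round(e,4))
K=C["wrist"]; d=np.array([np.cos(np.radians(-34)),np.sin(np.radians(-34)),0])
hk=np.array([.609,-.308,.104])-.106*d
print("pred hook",hk,proj(K,hk))
E
```

```text
time: 4.28
ee_pos: [0.4409, -0.1975, 0.1914]
tcp_rot: [178.8, 36.7, 144.9]
wrist_force: [0.2, -0.9, -0.5]
opening: -0.0003
time: 4.37
ee_pos: [0.4402, -0.1987, 0.1891]
tcp_rot: [178.9, 36.6, 144.8]
wrist_force: [-0.2, 0.4, -0.9]
opening: -0.0002
[-19.44782477 -42.61860419 -39.3623587   57.40127303  -8.23092314
  12.69849956]
[-0.04, 0.091, 0.64, 0.002, -0.006, -0.004]
[-0.037, 0.092, 0.64, 0.002, -0.006, -0.004]
[-0.033, 0.093, 0.64, 0.002, -0.006, -0.004]
[-0.03, 0.094, 0.64, 0.002, -0.006, -0.004]
hook_point scene [368.9 251.1] 0.92
hook_point top [348.7 249.3] 0.74
hook_point wrist [326.7 256.6] 0.84
   TRI [ 0.4968 -0.2352  0.1122] [0.0209 0.025  0.0078]
pull_ring scene [357.7 265.3] 0.64
pull_ring top [352.4 248.1] 0.63
pull_ring wrist [329.  193.8] 0.78
   TRI [ 0.4945 -0.2316  0.0615] [0.004  0.0073 0.0057]
ring_cap top [349.6 247.6] 0.39
bar_pointer scene [336.8 281.1] 0.79
bar_pointer top [335.4 263.6] 0.66
   TRI [ 0.4611 -0.1939 -0.0011] [0.0071 0.0071]
green_button scene [336.7 299.3] 0.41
green_button top [357.3 266.8] 0.36
green_button wrist [259.6 128.5] 0.57
red_button scene [339.6 260.6] 0.56
red_button wrist [396.5 126.5] 0.81
   TRI [ 0.5019 -0.16    0.0157] [0.0006 0.0006]
index_base scene [414.3 285.9] 0.82
index_base top [374.  214.3] 0.79
index_base wrist [327.  237.1] 0.62
   TRI [ 0.6082 -0.3066 -0.0047] [0.0028 0.0027 0.0046]
pred hook [ 0.52112202 -0.24872555  0.104     ] [324.49795402 259.49028019]
```

View pics/wrist2.png

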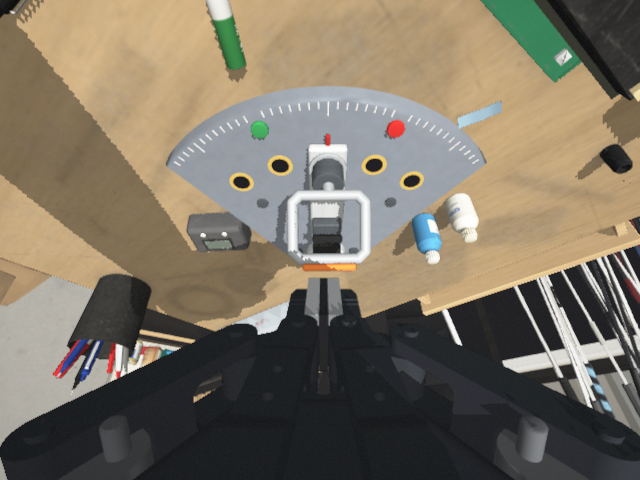

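Run:
```python
from h import *
p,M=hookpose((.6105,-.3055),-34,38,depth=-.04,clear=.008)
rows(p,M,5)
p2,M=hookpose((.6105,-.3055),-34,38,depth=.0,clear=.008); print(p2)
```

```text
[0.013, 0.091, 1.75, 0.002, -0.004, -0.003]
[0.02, 0.094, 1.75, 0.002, -0.004, -0.003]
[0.028, 0.097, 1.75, 0.002, -0.004, -0.003]
[0.035, 0.1, 1.75, 0.002, -0.004, -0.003]
[0.043, 0.104, 1.749, 0.002, -0.004, -0.003]
[ 0.50726969 -0.23587028  0.08953196]
```

```bash
python3 -m pendant '[[[0,0.13,1.7,0,0,0,0],[0,0.13,1.7,0,0,0,0],[0,0.13,1.7,0,0,0,0],[0,0.13,1.7,0,0,0,0],[0,0,0,0,0,0,0]]]'
python3 - <<'E'
from h import *
print(bot.get_obs()["q"])
p,M=hookpose((.6105,-.3055),-34,38,depth=.018,clear=.008)
rows(p,M,4)
pic("wrist","w3.png",(160,80,480,320),2.4)
pic("scene","s3.png",(300,200,430,310),5)
E
```

```text
time: 5.98
ee_pos: [0.4799, -0.2163, 0.1375]
tcp_rot: [178.7, 37.0, 144.9]
wrist_force: [-1.4, 0.6, -1.2]
opening: 0.0003
[-20.08329562 -36.03897224 -42.02344461  47.74497661  -7.74298836
  12.09713207]
[0.041, -0.042, 1.913, 0.003, -0.005, -0.004]
[0.05, -0.037, 1.913, 0.003, -0.005, -0.004]
[0.059, -0.032, 1.913, 0.003, -0.005, -0.004]
[0.067, -0.027, 1.912, 0.003, -0.005, -0.004]
```

View pics/w3.png

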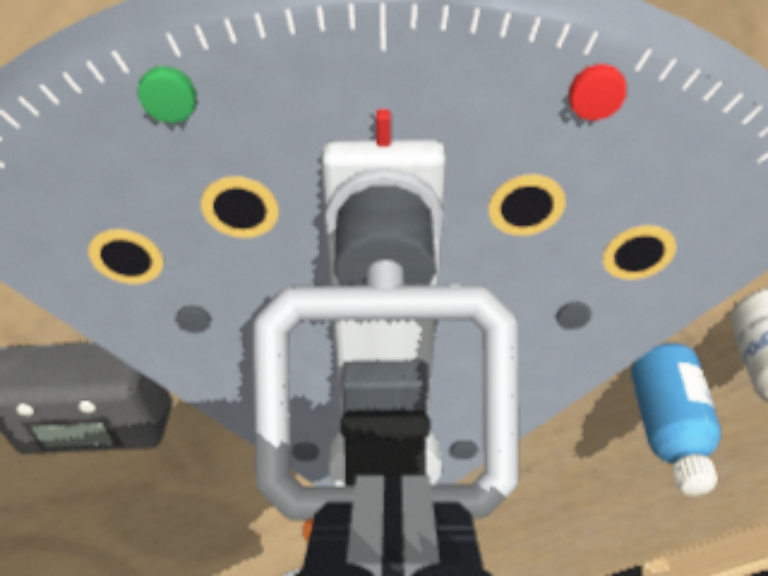

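View pics/s3.png

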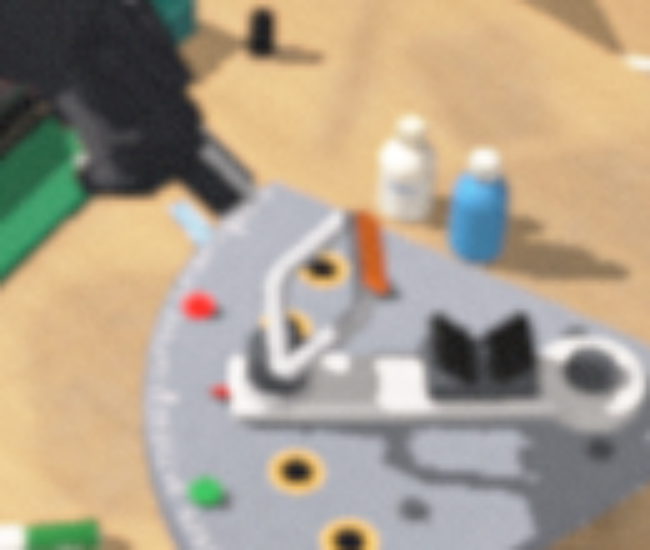

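```bash
python3 -m pendant '[[[0.08,-0.05,1.9,0,0,0,0],[0.08,-0.05,1.9,0,0,0,0],[0.08,-0.05,1.9,0,0,0,0],[0,0,0,0,0,0,0]]]'
python3 - <<'E'
from h import *
p,M=hookpose((.6105,-.3055),-34,38,depth=.022,clear=.008)
rows(p,M,2)
pic("wrist","w4.png",(200,120,440,320),3)
pic("scene","s4.png",(300,200,430,310),5)
E
```

```text
time: 6.42
ee_pos: [0.5083, -0.2358, 0.0995]
tcp_rot: [178.5, 37.6, 144.8]
wrist_force: [-0.8, 0.4, -0.5]
opening: -0.0
[0.33, -0.056, 1.47, 0.006, -0.003, -0.009]
[0.336, -0.044, 1.469, 0.006, -0.003, -0.009]
```

View pics/w4.png

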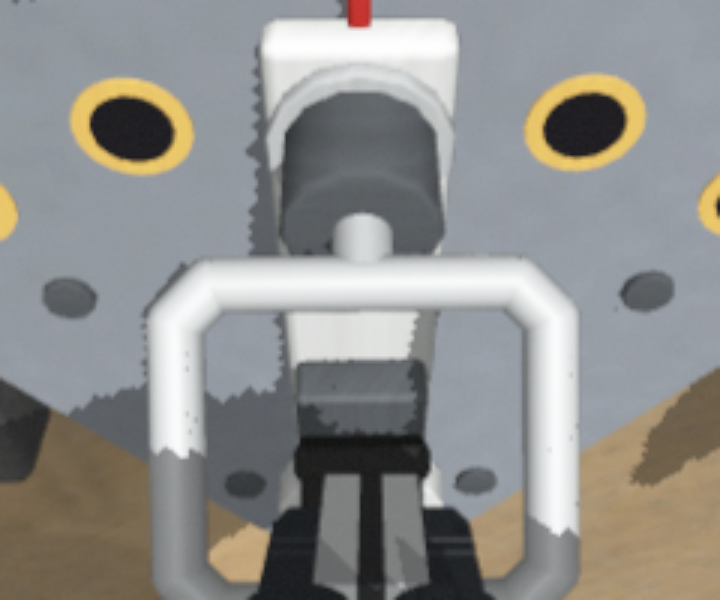

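View pics/s4.png

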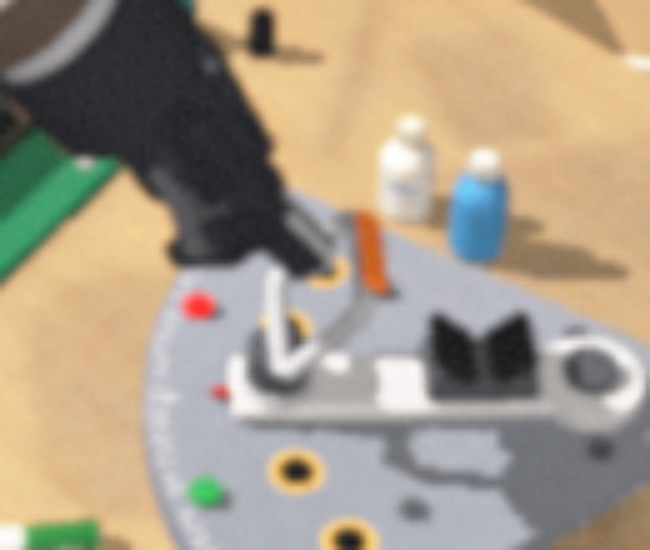

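```bash
python3 -m pendant '[[[0.8,-0.1,0,0,0,0,0],[0,0,1.5,0,0,0,0],[0,0,1.5,0,0,0,0],[0,0,0,0,0,0,0]]]'
python3 - <<'E'
from h import *
print(bot.get_obs()["q"])
p,M=hookpose((.6105,-.3055),-34,38,depth=.022,clear=.008)
rows(p,M,1)
im=bot.camera("wrist")[200:400,200:440]; s=bot.camera("scene")[205:305,310:430]
cv2.imwrite("pics/j5.png",np.hstack([cv2.resize(im,(576,480)),cv2.resize(s,(576,480))])[:,::1,::-1][:, :1152]) 
j=cv2.imread("pics/j5.png"); cv2.imwrite("pics/j5.png",cv2.resize(j,(800,333)))
E
```

```text
time: 6.85
ee_pos: [0.5186, -0.2423, 0.0806]
tcp_rot: [178.3, 38.2, 144.7]
wrist_force: [-0.4, -0.7, -1.0]
opening: 0.0001
[-21.68494919 -28.12900648 -44.54930221  35.82884317  -6.75396817
  10.75812282]
[0.471, -0.12, 0.693, 0.015, 0.004, -0.018]
```

View pics/j5.png

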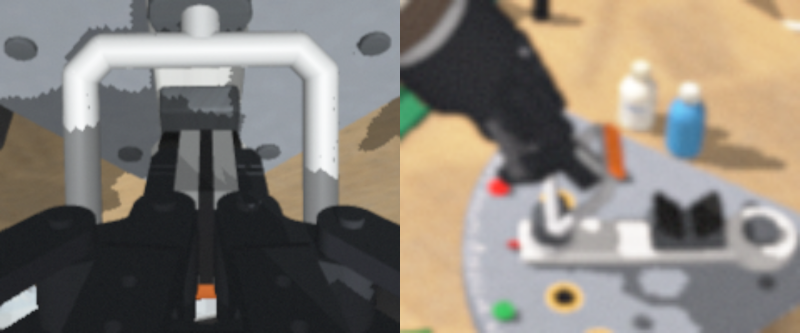

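```bash
python3 -m pendant '[[[0.2,-0.1,0.8,0,0,0,0],[0,0,0,0,0,0,0],[-0.3,0,-0.4,0,0,0,0],[-0.3,0,-0.4,0,0,0,0],[0,0,0,0,0,0,0]]]'
python3 -m pendant '[[[-0.18,0,-0.24,0,0,0,0],[0,0,0,0,0,0,0]]]'
python3 -c "
from h import *
p,M=hookpose((.6105,-.3055),-34,38,depth=.022,clear=.0); rows(p,M,1)"
```

```text
time: 7.37
ee_pos: [0.5192, -0.2438, 0.0864]
tcp_rot: [178.3, 38.3, 144.7]
wrist_force: [-1.1, 0.8, -5.4]
opening: 0.0
time: 7.53
ee_pos: [0.5177, -0.2432, 0.088]
tcp_rot: [178.3, 38.0, 144.7]
wrist_force: [-1.0, 1.6, -5.2]
opening: 0.0001
[0.111, -0.001, 1.295, 0.015, 0.001, -0.018]
```

```bash
python3 -m pendant '[[[0.3,0,0.3,0,0,0,0],[0.1,0,1.3,0.02,0,-0.02,0],[0,0,0,0,0,0,0]]]'
python3 -c "
from h import *
p,M=hookpose((.6105,-.3055),-34,38,depth=.022,clear=.0); rows(p,M,1)"
```

```text
time: 7.78
ee_pos: [0.5249, -0.2476, 0.0752]
tcp_rot: [-179.6, 38.4, 146.1]
wrist_force: [0.5, -0.3, -0.2]
opening: 0.0002
[-0.013, -0.016, -0.238, -0.005, 0.006, 0.002]
```

```bash
python3 -m pendant '[[[-0.3,0,-0.4,0,0,0,0],[-0.3,0,-0.4,0,0,0,0],[0,0,0,0,0,0,0]]]'
python3 -m pendant '[[[-0.3,0,-0.3,0,0,0,0],[-0.3,0,-0.3,0,0,0,0],[0,0,0,0,0,0,0]]]'
python3 -c "
from h import *
p,M=hookpose((.6105,-.3055),-34,38,depth=.022,clear=.0); rows(p,M,1); C=cal('wrist');pic('wrist',None);print(bot.mark_of('wrist','hook_point')[:1],bot.mark_of('wrist','pull_ring')[:1])
S=pic('scene',None);m=bot.mark_of('scene','pull_ring');print(m[:1]);pic('top',None);m2=bot.mark_of('top','pull_ring');print(m2[:1])
"
```

```text
time: 8.03
ee_pos: [0.5232, -0.2463, 0.0837]
tcp_rot: [-179.7, 38.1, 146.1]
wrist_force: [-1.6, 1.5, -5.6]
opening: -0.0002
time: 8.28
ee_pos: [0.5224, -0.2459, 0.091]
tcp_rot: [-179.7, 37.8, 146.1]
wrist_force: [-1.1, 1.9, -7.8]
opening: -0.0
[0.721, -0.013, 1.202, -0.003, -0.004, 0.002]
[] [{'uv': [324.9, 222.4], 'confidence': 0.93}]
[{'uv': [355.0, 261.2], 'confidence': 0.6}]
[{'uv': [351.1, 247.8], 'confidence': 0.51}]
```

```bash
python3 -m pendant '[[[-0.25,0,-0.25,0,0,0,0],[-0.25,0,-0.25,0,0,0,0],[0,0,0,0,0,0,0]]]'
python3 - <<'E'
from h import *
W=pic('wrist','w6.png',(200,150,440,350),3);m=bot.mark_of('wrist','pull_ring')[0];print(m)
a=-34
i=np.array([np.cos(np.radians(a)),np.sin(np.radians(a)),0]); o=np.array([.6105,-.3055,0])-.14*i
for l in (0,.008,.012,.016,.02): print(l,proj(W,o+[0,0,.064+l]))
E
```

```text
time: 8.88
ee_pos: [0.5222, -0.2458, 0.096]
tcp_rot: [-179.7, 37.6, 146.2]
wrist_force: [-2.3, 2.2, -8.4]
opening: 0.0001
{'uv': [324.5, 222.7], 'confidence': 0.97}
0 [321.43210647 195.92096774]
0.008 [321.2947093  209.73610911]
0.012 [321.22247307 216.99938674]
0.016 [321.14771364 224.51636866]
0.02 [321.07029647 232.30058389]
```

View pics/w6.png

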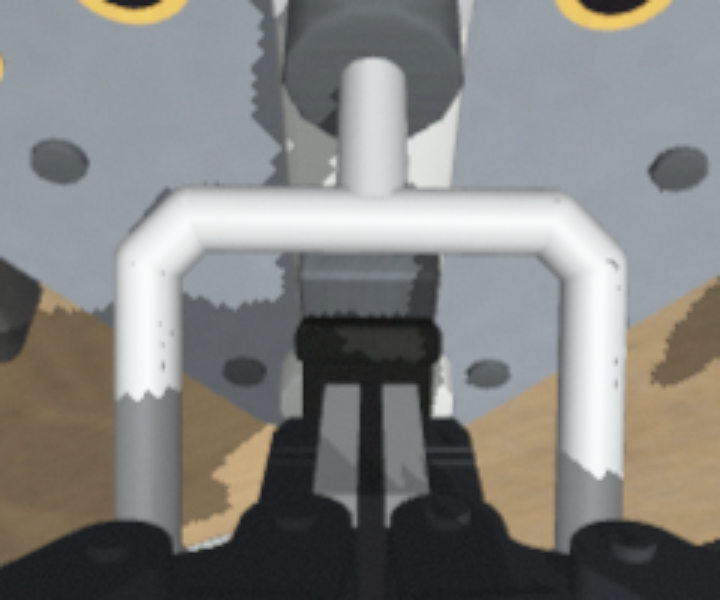

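```bash
python3 -m pendant '[[[-0.14,0,-0.16,0,0,0,0],[0,0,0,0,0,0,0]]]'
cat >> h.py <<'E'
PIV=np.array([.6105,-.3055,0])
def swing(deg,n,dz=0):
    o=bot.get_obs(); p0=o["ee_pos"]; M0=R.from_euler('xyz',o["tcp_rot"],degrees=True).as_matrix()
    s=R.from_euler('z',deg/n,degrees=True).as_matrix()
    p1=PIV+s@(p0-PIV)+[0,0,dz/n]
    print("row x",n,np.round(np.r_[M0.T@(p1-p0)*100,R.from_matrix(M0.T@s@M0).as_rotvec()],3).tolist(), "finger az", np.round(np.degrees(np.arctan2(*(PIV-p0)[1::-1])),2))
E
python3 -c "
from h import *
swing(18,8)
C=pic('wrist',None);print(bot.mark_of('wrist','pull_ring')[:1])"
```

```text
time: 9.15
ee_pos: [0.5221, -0.2457, 0.0975]
tcp_rot: [-179.6, 37.5, 146.2]
wrist_force: [-3.1, 2.0, -9.7]
opening: -0.0002
row x 8 [-0.005, -0.419, 0.007, -0.024, -0.0, -0.031] finger az -34.04
[{'uv': [326.1, 222.3], 'confidence': 0.68}]
```

```bash
python3 -m pendant '[[[-0.02,-0.42,-0.02,-0.024,0,-0.031,0],[-0.02,-0.42,-0.02,-0.024,0,-0.031,0],[0,-0.42,0,-0.024,0,-0.031,0],[0,0,0,0,0,0,0]]]'
python3 - <<'E'
from h import *
swing(10,4)
W=pic('wrist',None);o=bot.get_obs();m=bot.mark_of('wrist','pull_ring')[0];print(m)
pic('top',None)
for n,z in(('bar_pointer',.02),('pull_ring',.08)):
  for c in('top','wrist'):
    m=bot.mark_of(c,n)
    if m: x=atz(cal(c,o),m[0]['uv'],z); v=PIV-x; print(n,c,round(m[0]['confidence'],2),'az',np.degrees(np.arctan2(v[1],v[0])),np.linalg.norm(v[:2]))
E
```

```text
time: 9.58
ee_pos: [0.5155, -0.2559, 0.0973]
tcp_rot: [-179.7, 37.5, 153.3]
wrist_force: [-1.9, 2.1, -9.0]
opening: 0.0001
row x 4 [-0.002, -0.468, 0.005, -0.027, -0.0, -0.035] finger az -27.58
{'uv': [325.1, 226.1], 'confidence': 0.84}
pull_ring top 0.53 az -24.589553854186132 0.13565165145083838
pull_ring wrist 0.84 az -28.1336410396253 0.13784668537476155
```

```bash
python3 -m pendant '[[[-0.02,-0.42,-0.02,-0.024,0,-0.031,0],[0,-0.42,0,-0.024,0,-0.031,0],[-0.02,-0.42,-0.02,-0.024,0,-0.031,0],[0,-0.42,0,-0.024,0,-0.031,0],[0,-0.3,0,-0.016,0,-0.022,0]]]'
python3 -m pendant '[[[0,0,0,0,0,0,0]]]'
python3 - <<'E'
from h import *
swing(2,1)
o=bot.get_obs();W=pic('wrist','w7.png',(180,60,460,270),2.8);pic('top','t7.png');
for n,z in(('bar_pointer',.02),('pull_ring',.081),('green_button',.02),('red_button',.02)):
  for c in('top','wrist'):
    m=bot.mark_of(c,n)
    if m: x=atz(cal(c,o),m[0]['uv'],z); v=PIV-x; print(n,c,m[0],'az',np.degrees(np.arctan2(v[1],v[0])),np.linalg.norm(v[:2]))
E
```

```text
time: 10.35
ee_pos: [0.5091, -0.2698, 0.0968]
tcp_rot: [-179.8, 37.3, 164.4]
wrist_force: [-3.6, 2.7, -9.6]
opening: 0.0001
time: 10.43
ee_pos: [0.5089, -0.2702, 0.0966]
tcp_rot: [-179.8, 37.3, 164.5]
wrist_force: [-3.3, 2.2, -9.0]
opening: -0.0003
row x 1 [0.014, -0.375, -0.009, -0.021, -0.0, -0.028] finger az -19.14
pull_ring top {'uv': [363.3, 252.1], 'confidence': 0.43} az -16.47527146374284 0.1427944371485929
pull_ring wrist {'uv': [328.5, 224.1], 'confidence': 0.57} az -19.541488520774546 0.14138238000863787
green_button wrist {'uv': [313.1, 44.3], 'confidence': 0.62} az -16.636635141730046 0.18367785743663315
red_button wrist {'uv': [527.4, 118.0], 'confidence': 0.8} az -51.41598033177678 0.18422269255548673
```

View pics/w7.png

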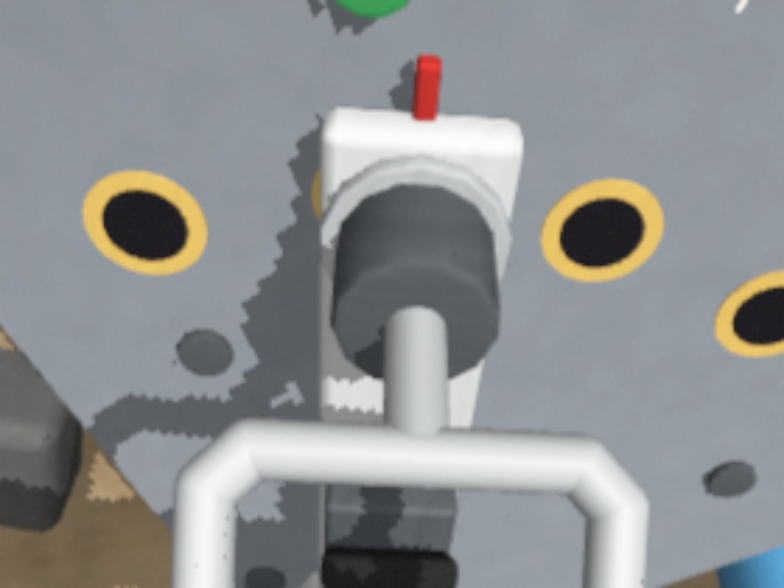

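Run:
```python
from h import *
W=cal('wrist')
az=lambda x:(np.degrees(np.arctan2(*(PIV-x)[1::-1])),np.linalg.norm((PIV-x)[:2]))
print("pointer",az(atz(W,(180+428/2.8,60+60/2.8),.022)),az(atz(W,(180+426/2.8,60+115/2.8),.022)),"green",az(atz(W,(313.1,44.3),.02)))
print("holes",az(atz(W,(180+145/2.8,60+225/2.8),.018)),az(atz(W,(180+603/2.8,60+231/2.8),.018)))
print("plunger",az(atz(W,(180+415/2.8,60+360/2.8),.06)))
for d in (-1.5,-2,-2.5,-3): pass
```

```text
pointer (np.float64(-19.836919783087772), np.float64(0.16916065615211712)) (np.float64(-20.036614400794484), np.float64(0.1597616682285618)) green (np.float64(-16.868919459748785), np.float64(0.18348054248386703))
holes (np.float64(1.123166834057406), np.float64(0.14034214393920216)) (np.float64(-34.91554566049742), np.float64(0.14094878110355777))
plunger (np.float64(-19.8717600246539), np.float64(0.14043289048592233))
```

```bash
python3 -m pendant '[[[-0.04,-0.32,-0.05,-0.018,0,-0.024,0],[-0.02,-0.32,-0.02,-0.018,0,-0.024,0],[0,0,0,0,0,0,0]]]'
python3 - <<'E'
from h import *
swing(1,1)
o=bot.get_obs();W=pic('wrist','w8.png',(180,60,460,270),2.8);f=cv2.imread('pics/w8.png')
az=lambda x:(np.round(np.degrees(np.arctan2(*(PIV-x)[1::-1])),2),np.linalg.norm((PIV-x)[:2]))
im=bot.camera('wrist'); hsv=cv2.cvtColor(im,cv2.COLOR_RGB2HSV)
h,s,v=[hsv[:,:,k].astype(int) for k in range(3)]
mk=(((h<6)|(h>174))&(s>150)&(v>110)).astype(np.uint8)
n,l,st,c=cv2.connectedComponentsWithStats(mk)
for k in range(1,n):
    if st[k,4]>30: print('red',st[k],c[k],az(atz(W,c[k],.022)))
mk=((h>18)&(h<28)&(s>120)&(v>150)).astype(np.uint8)
mk=((h>45)&(h<75)&(s>120)&(v>60)).astype(np.uint8)
n,l,st,c=cv2.connectedComponentsWithStats(mk)
for k in range(1,n):
    if st[k,4]>30: print('green',st[k],c[k],az(atz(W,c[k],.022)))
E
```

```text
time: 11.18
ee_pos: [0.5075, -0.2741, 0.0971]
tcp_rot: [-179.8, 37.2, 168.1]
wrist_force: [-6.4, 0.6, -9.0]
opening: -0.0001
row x 1 [0.012, -0.187, -0.008, -0.011, -0.0, -0.014] finger az -16.96
red [330  80  10  22 174] [334.15517241  90.36206897] (np.float64(-17.25), np.float64(0.16501044483290667))
red [519 122  31  27 629] [533.48966614 134.9427663 ] (np.float64(-51.84), np.float64(0.1830556173653578))
green [ 316   27   35   39 1058] [333.33459357  46.32325142] (np.float64(-16.45), np.float64(0.18388240424475555))
```

```bash
python3 -m pendant '[[[0,-0.12,0,-0.007,0,-0.009,0],[0,0,0,0,0,0,0],[0.25,0,0.3,0,0,0,0],[0,0,0,0,0,0,0]]]'
python3 -c "
from h import *
C=pic('wrist',None);print(bot.mark_of('wrist','pull_ring')[:1]);swing(1,1)"
python3 -m pendant '[[[0.3,0,0.4,0,0,0,0],[0,0,0,0,0,0,0]]]'
python3 -c "
from h import *
C=pic('wrist',None);print(bot.mark_of('wrist','pull_ring')[:1]);swing(1,1)"
```

```text
time: 11.62
ee_pos: [0.5072, -0.2747, 0.0931]
tcp_rot: [-179.8, 37.2, 168.7]
wrist_force: [-5.8, 0.4, -8.3]
opening: -0.0001
[{'uv': [329.3, 223.1], 'confidence': 0.76}]
row x 1 [0.012, -0.187, -0.009, -0.011, -0.0, -0.014] finger az -16.58
time: 11.88
ee_pos: [0.5072, -0.2746, 0.0889]
tcp_rot: [-179.7, 37.2, 168.7]
wrist_force: [-6.2, 0.6, -7.2]
opening: -0.0003
[{'uv': [331.6, 223.3], 'confidence': 0.82}]
row x 1 [0.013, -0.187, -0.009, -0.011, -0.0, -0.014] finger az -16.63
```

```bash
python3 -m pendant '[[[0.3,0,0.4,0,0,0,0],[0.3,0,0.4,0,0,0,0],[0.3,0,0.4,0,0,0,0],[0,0,0,0,0,0,0]]]'
python3 - <<'E'
from h import *
W=pic('wrist','w9.png',(180,60,460,270),2.8);print(bot.mark_of('wrist','pull_ring')[:1])
a=-16.6;i=np.array([np.cos(np.radians(a)),np.sin(np.radians(a)),0])
for l in(0,.005,.014):print(l,proj(W,PIV-.14*i+[0,0,.064+l]))
swing(1,1)
p,M=hookpose(PIV,-16.6,37,depth=.022,clear=.01); rows(p,M,1)
E
```

```text
time: 12.32
ee_pos: [0.5094, -0.2755, 0.0787]
tcp_rot: [-179.5, 37.6, 168.9]
wrist_force: [-6.5, 1.9, -5.1]
opening: -0.0001
[{'uv': [328.7, 221.9], 'confidence': 0.76}]
0 [329.04993598 224.83879767]
0.005 [329.10853124 234.75135859]
0.014 [329.22096362 253.77154511]
row x 1 [0.012, -0.184, -0.008, -0.011, -0.0, -0.014] finger az -16.55
[1.062, 0.082, 0.17, 0.049, 0.01, 0.076]
```

View pics/w9.png

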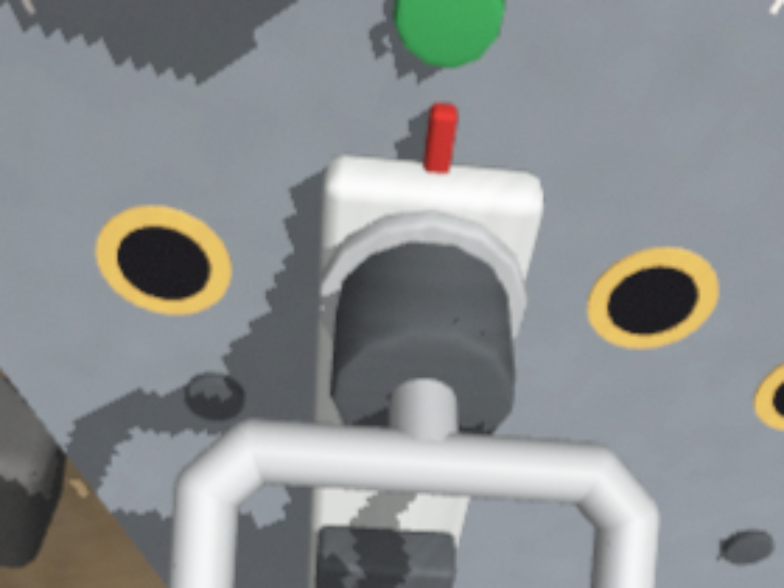

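```bash
python3 -m pendant '[[[0.4,0,0,0,0,0,0],[0.3,0,0,0,0,0,0],[0,0,0,0,0,0,0]]]'
python3 - <<'E'
from h import *
W=pic('wrist',None);print(bot.mark_of('wrist','pull_ring')[:1])
a=-16.6;i=np.array([np.cos(np.radians(a)),np.sin(np.radians(a)),0])
for l in(0,.005,.014):print(l,proj(W,PIV-.14*i+[0,0,.064+l]))
p,M=hookpose(PIV,-16.6,37,depth=.022,clear=.008); rows(p,M,1)
E
```

```text
time: 12.67
ee_pos: [0.5071, -0.2757, 0.0809]
tcp_rot: [-179.3, 38.2, 169.1]
wrist_force: [-3.4, 2.2, -4.8]
opening: -0.0001
[{'uv': [331.8, 225.5], 'confidence': 0.81}]
0 [330.84269313 224.37626891]
0.005 [330.89318495 234.15861114]
0.014 [330.98985499 252.88757404]
[0.765, 0.125, 0.414, 0.048, 0.019, 0.079]
```

```bash
python3 -m pendant '[[[0.6,0,0.4,0,0,0,0],[0.6,0,0.4,0,0,0,0],[0,0,0,0,0,0,0]]]'
python3 - <<'E'
from h import *
print(bot.get_obs()["q"])
p,M=hookpose(PIV,-16.6,37,depth=.022,clear=.008); rows(p,M,1)
E
```

```text
time: 13.02
ee_pos: [0.5039, -0.2756, 0.0687]
tcp_rot: [-179.1, 38.4, 169.2]
wrist_force: [0.3, 0.4, -1.5]
opening: 0.0001
[-35.77808414 -25.46372113 -43.99314298  35.4546087   14.41636565
 -19.9861083 ]
[-0.178, 0.187, -0.324, 0.047, 0.025, 0.08]
```

```bash
python3 -m pendant '[[[0,0.1,-1,0.02,0,0.03,0],[0,0.1,-1.5,0.02,0,0.03,0],[0,0,-1.8,0,0,0.02,0],[0,0,-2,0,0,0,0],[0,0,-2,0,0,0,0]]]'
python3 -m pendant '[[[0,0,-2,0,0,0,0],[0,0,-2,0,0,0,0],[0,0,-2,0,0,0,0],[0,0,-1,0,0,0,0],[0,0,0,0,0,0,0]]]'
python3 - <<'E'
from h import *
print(bot.get_obs()["q"])
az=lambda x:(np.round(np.degrees(np.arctan2(*(PIV-x)[1::-1])),2),np.round(np.linalg.norm((PIV-x)[:2]),4))
W=pic('wrist','w10.png',(160,20,480,260),2.4)
for n,z in(('hook_point',.104),('pull_ring',.064),('bar_pointer',.02),('green_button',.018),('red_button',.018)):
    m=bot.mark_of('wrist',n)
    if m:
        u=m[0]; x=atz(W,u['uv'],z); print(n,u,np.round(x,4),az(x))
a=-16.6;i=np.array([np.cos(np.radians(a)),np.sin(np.radians(a)),0])
for l in(0,.005,.014):print(l,proj(W,PIV-.14*i+[0,0,.064+l]),proj(W,PIV-.106*i+[0,0,.104+l]))
E
```

```text
time: 13.43
ee_pos: [0.4526, -0.259, 0.1305]
tcp_rot: [179.3, 38.2, 163.0]
wrist_force: [0.5, -0.9, 0.1]
opening: 0.0001
time: 13.85
ee_pos: [0.4091, -0.2471, 0.1939]
tcp_rot: [179.5, 38.7, 163.2]
wrist_force: [0.5, -0.3, 0.6]
opening: -0.0001
[-39.73392408 -43.93872111 -40.17783438  57.46277064  14.5320503
 -18.28604754]
hook_point {'uv': [325.4, 255.2], 'confidence': 0.93} [ 0.5081 -0.2729  0.104 ] (np.float64(-17.68), np.float64(0.1075))
pull_ring {'uv': [324.5, 192.7], 'confidence': 0.82} [ 0.475  -0.2636  0.064 ] (np.float64(-17.2), np.float64(0.1418))
green_button {'uv': [321.0, 115.8], 'confidence': 0.67} [ 0.434  -0.2541  0.018 ] (np.float64(-16.24), np.float64(0.1838))
red_button {'uv': [439.2, 152.7], 'confidence': 0.69} [ 0.5018 -0.1622  0.018 ] (np.float64(-52.81), np.float64(0.1799))
0 [322.73912429 194.18107708] [323.02292501 256.14748139]
0.005 [322.77664403 198.58608494] [323.06281369 261.12201919]
0.014 [322.84616698 206.74843136] [323.1366965  270.33598174]
```

View pics/w10.png

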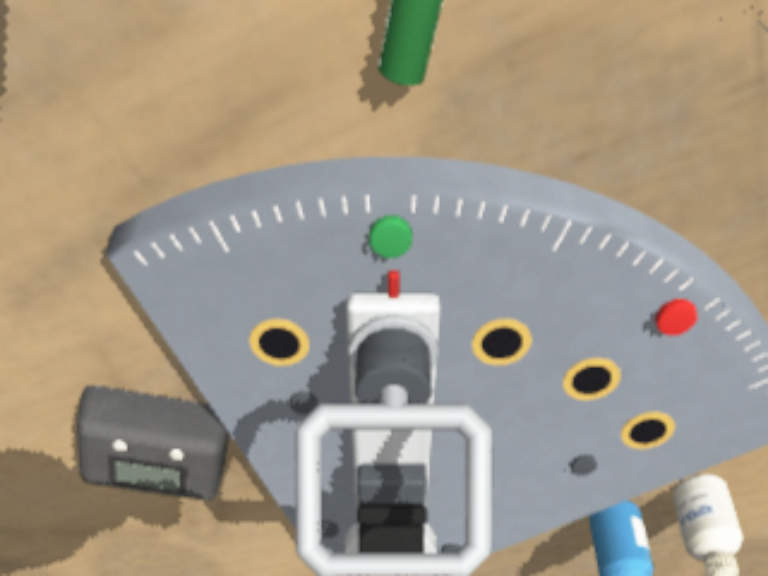

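```bash
python3 -c "
from h import *
bot.job_done(); print(bot.get_obs()['time'])"
```

```text
the job is handed in; nothing more can be done
the job is handed in; nothing more can be done
```

I hooked the closed fingertips under the ring's top bar and drew the pin. I then swung the arm one hole counter-clockwise to the green button, let the pin down, backed the fingers out and handed the job in at about 14 s. No verdict is reported, so what follows rests on my own measurements.

- **Pin drawn:** I estimated the lift at 15 to 17 mm from the wrist picture and the force. The vertical load on the fingers was about 9 to 10 N, which fits the spring.
- **Pin home:** after release, the ring and hook marks in the wrist picture were within about 1 mm of their predicted home position. Camera calibration is only good to about 2 mm, so this check is no tighter than that.
- **Arm position:** in the last picture the pointer lines up with the green button and the target hole is covered. The ring marks put the arm at -17.2 to -17.7° and the button at -16.2°. That gap of 1.0 to 1.4° is close to my measuring error; 8 mm at the pointer is about 2.5°.
- **Robot clear:** the wrist force was below 1 N with the gripper well away from the ring.
- **Loose things:** the angle box, both glue bottles and the battery in the last view look undisturbed. The screwdriver and pen were out of that view, and I did not measure any of them again.

**What went wrong or disagreed:**
- The first hook was only about 9 mm deep, so I reinserted it before lifting.
- During release the ring stayed lightly loaded, at about 5 N, until I made a larger move down.
- The top camera's ring marks read about 3° different from the wrist camera's while the gripper partly hid the ring. I used the wrist camera.

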